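# Clip the craft box shut

### The arm

A 6-joint arm with a two-finger parallel gripper is mounted at the origin on the work surface. World frame = base frame: x ahead of the robot, y to its left, z up, the work surface at z = 0. Lengths are in m, angles in rad, forces in N, time in s.
With the tool pointing down it reaches from about 0.325 to 0.75 m from the base axis. Payload 7.6 kg.
Tool frame: the origin (TCP) lies at the very end of the fingers, on their centre line; the grasp point (between the pads) lies 19 mm behind it; z points along the fingers, y is the line along which they close (so a half turn about z gives the same grasp; the last joint's range is limited). The gripper opens to 85 mm and grips with 20 to 120 N. Pads are 22 mm wide; open, the fingers measure 114 mm over their backs; the gripper's body (76 mm by 85 mm) begins 54 mm behind the grasp point. The pads swing forward as they close: fully open they stand 13 mm farther back than shut.
Start: joints at [-1.356, 0.052, 1.401, -0, 1.689, -0.07], TCP at [0.148, -0.504, 0.231] pointing down, gripper open.
Joint ranges: [-2.9, 2.9], [-0.91, 2.17], [0.12, 2.37], [-1.06, 4.2], [0.26, 2.73], [-2.93, 2.93]. Speed limits (rad/s): [2.57, 2.57, 3.01, 3.14, 3.14, 3.14].

### API

Orientations are given as [roll, pitch, yaw] about the fixed x, y, z axes, in that order (R = Rz(yaw) Ry(pitch) Rx(roll)).
In Python, from bench import telemetry, grab_frame, camera_params, ticket gives the robot as it stands.
- The arm moves only by the tool play_rows, never from a script. Its argument "increments" is a list of rows, each a list of 5 numbers: the shift along the tool's x, y, z in m, then the turn about the tool's z in rad, then the finger opening in m, from 0 to 0.0854. In form: [[x, y, z, roll, fingers], ...]. A call has 1 to 12 rows; each row shifts and turns the commanded pose from where the row before left it, along the tool's axes as they then stand; what a row does not reach is not made up. A row lasts 1/10 s, in which the tool goes at most 50 mm and 8.59 degrees, less where a joint would pass 70% of its speed; a pose out of reach is approached as far as the arm can. A call with a gripper value outside its range is refused whole. The fingers move at their own pace and stop on an object; "force" is the grip in N (left out, the last holds). Time passes only in rows, so rows that do not move let the fingers close. It gives the time, the measured TCP pose, the force, the opening and the grip force at its end, in the units of the state.
- telemetry.get_obs(): the state, without advancing time (a new reading comes with each control period).
- grab_frame(name): name is "scene" or "top"; returns (picture, depth): 480x640x3 uint8, red, green, blue; 480x640 float32, m along the optical axis (not along the pixel's ray), 0 where there is no reading.
- camera_params(name): a dict with "mtx" (3x3 intrinsics, pixels), "position" and "attitude" of the camera in the world. Camera axes: x right, y down, z forward; pixel columns grow to the right and rows downward; lengths in m; the calibration is good to about 2 mm. A picture is of the moment at which its call begins. camera_params takes no time and is no camera call.
- ticket.sign_off(): hands the job in; it is judged then, once.
The state is a dict: "time": time; "joint_positions": joint angles; "qvel": joint speeds; "effort": joint torques, N m; "position": TCP position; "tool_rot": TCP orientation; "force": force on the tool from outside, world axes, zero at the start; "wrist_torque": the same for the moment, N m; "gripper_width": finger opening in m; "grip_force": force on a finger pad.
Only numpy, scipy, OpenCV 4.12 (cv2) and the standard library are available. Lean on these libraries where they do the work, as an engineer would, in place of code of your own. Each camera call takes 0.05 s, during which the arm holds its last target. There are 200 camera calls.

### The job

Shut the lid of the storage box, then fold its three clip flaps down one by one around the rim until every one has clicked home and stays there. Push gently, feeling for each click (more than 20 N breaks the plastic), leave the things around it where they are, and let go of everything at the end.

Things in the scene. Friction and masses are not known exactly. Their poses are not given: they have to be found in the camera images.
- box: Clear plastic storage box with a white lid, too heavy to shift: 180 mm (its x) by 260 mm (its y), 110 mm high to the rim, 120 mm to the top of the closed lid. Origin: centre of the underside; z up; the lid's hinge runs along y on the +x rim.
- lid (a joint): Lid angle, rad: 0 = fully shut, grows as the lid rises. A stiff friction hinge: the lid stays where it is left and yields to 1 to 4 N near its free edge; at 0 it meets a firm rubber seal.
- lid_press (a point): Point on the lid's upper face, 150 mm from its hinge line and midway along it, a good place to press. The lid is 10 mm thick and flat, and moves with this point.
- clip_front (a joint): Clip flap on the side away from the lid's own hinge (box -x side): angle, rad; about 1.57 sticks straight out, 0 hangs straight down by the wall. Stays where left. With the lid shut, pushing it in meets a springy catch between 0.1 and 0.25, takes 7 to 14 N at its lower end to ride over it, then clicks to a firm stop: home, hidden, -0.07 to 0.07 (3 mm in or out). Short of the click it slips back out to 0.1 or more.
- clip_front_hinge (a point): Middle of that flap's hinge line, fixed on the lid, 11 mm outside the box wall, 116 mm above the table with the lid shut. The flap: grey plate 50 mm wide along the edge, reaching 52 mm from the hinge line, its last 14 mm a thumb tab; hanging at 0 the plate's outer face is 6 mm and the tab's 14 mm outside the hinge line. Push on the tab. Over 20 N on box, lid or clip breaks it.
- clip_left (a joint): Clip flap on the box's +y side: angle, rad; about 1.57 sticks straight out, 0 hangs straight down by the wall. Stays where left. With the lid shut, pushing it in meets a springy catch between 0.1 and 0.25, takes 7 to 14 N at its lower end to ride over it, then clicks to a firm stop: home, hidden, -0.07 to 0.07 (3 mm in or out). Short of the click it slips back out to 0.1 or more.
- clip_left_hinge (a point): Middle of that flap's hinge line, fixed on the lid, 11 mm outside the box wall, 116 mm above the table with the lid shut. The flap: grey plate 50 mm wide along the edge, reaching 52 mm from the hinge line, its last 14 mm a thumb tab; hanging at 0 the plate's outer face is 6 mm and the tab's 14 mm outside the hinge line. Push on the tab. Over 20 N on box, lid or clip breaks it.
- clip_right (a joint): Clip flap on the box's -y side: angle, rad; about 1.57 sticks straight out, 0 hangs straight down by the wall. Stays where left. With the lid shut, pushing it in meets a springy catch between 0.1 and 0.25, takes 7 to 14 N at its lower end to ride over it, then clicks to a firm stop: home, hidden, -0.07 to 0.07 (3 mm in or out). Short of the click it slips back out to 0.1 or more.
- clip_right_hinge (a point): Middle of that flap's hinge line, fixed on the lid, 11 mm outside the box wall, 116 mm above the table with the lid shut. The flap: grey plate 50 mm wide along the edge, reaching 52 mm from the hinge line, its last 14 mm a thumb tab; hanging at 0 the plate's outer face is 6 mm and the tab's 14 mm outside the hinge line. Push on the tab. Over 20 N on box, lid or clip breaks it.
- dispenser: Blue tape dispenser, 150 by 60 mm, 86 mm high, loose bystander; origin at the centre of its underside.
- glue: White glue bottle, 48 mm across, 110 mm high, loose bystander; origin at the centre of its underside.
- tray: Shallow red two-part tray, 120 by 160 mm, 30 mm high, loose bystander; origin at the centre of its underside.

How it is judged:
By the outcome, as a careful person would: the job done as asked, in the order asked, and still so for the second after the job is handed in, with the robot touching nothing.
It also fails if it takes over 69 s, if anything falls off the work surface, if the arm or the gripper's body presses on something with over 40 N, if the wrist force passes 120 N, or if a joint passes its speed limit or range.

## Working session

There is one attempt and no reset: what is moved stays moved. The work goes in short steps, Python scripts to look and compute and a tool call to move; the robot and the scene stay as the last step left them, time stands still between calls to the robot, and variables do not carry over. Pictures are saved under pics/ and viewed, at most 10 in all, crops included, and the job is handed in when it is done.

Besides the shell and the picture viewer there is one more tool, called after "Request:" in YAML: its name, and indented under it one key for each argument. play_rows: Moves the arm, as the interface text tells. Its arguments: {"type":"object","properties":{"increments":{"type":"array","items":{"type":"array","items":{"type":"number"}}},"force":{"type":"number"}},"required":["increments"]}

```bash
mkdir -p pics; python3 - <<'E'
from bench import telemetry, grab_frame, camera_params
import cv2,numpy as np
for n in("scene","top"):
    p,d=grab_frame(n); cv2.imwrite(f"pics/{n}0.png",p[:,:,::-1]); np.save(f"pics/{n}0.npy",d); c=camera_params(n); print(n,c)
o=telemetry.get_obs();print(o)
E
```

```text
scene {'mtx': array([[540.0044683 ,   0.        , 312.10616735],
       [  0.        , 540.0044683 , 232.10117153],
       [  0.        ,   0.        ,   1.        ]]), 'position': array([ 1.43166672, -0.26375452,  0.7749455 ]), 'attitude': array([-2.19993657, -0.02023946,  1.30254468])}
top {'mtx': array([[517.38476352,   0.        , 318.79388844],
       [  0.        , 517.38476352, 243.48694526],
       [  0.        ,   0.        ,   1.        ]]), 'position': array([0.36061726, 0.01529386, 1.49829025]), 'attitude': array([-3.02227093e+00,  1.70846073e-03, -1.55279259e+00])}
{'time': 0.1, 'joint_positions': array([-1.35630800e+00,  5.28136353e-02,  1.40160945e+00, -1.78543280e-05,
        1.68859372e+00, -7.03060412e-02]), 'qvel': array([ 3.65899630e-05, -1.73383507e-03, -2.93650000e-03,  4.24558699e-04,
        2.34146958e-03, -6.74553592e-04]), 'effort': array([ 1.59164952e-03, -3.82582283e+01, -3.60984635e+01, -8.81471306e-05,
        4.78027403e-03,  2.51207661e-05]), 'position': array([ 0.14746243, -0.5035923 ,  0.23054272]), 'tool_rot': array([-3.14017078e+00, -8.23540574e-05,  2.84792222e-01]), 'force': array([ 0.77066583, -0.09932884, -0.04365094]), 'wrist_torque': array([-0.01968784,  0.02991179, -0.01587992]), 'grip_force': 0.0, 'gripper_width': 0.08572116361146684}
```

View pics/scene0.png

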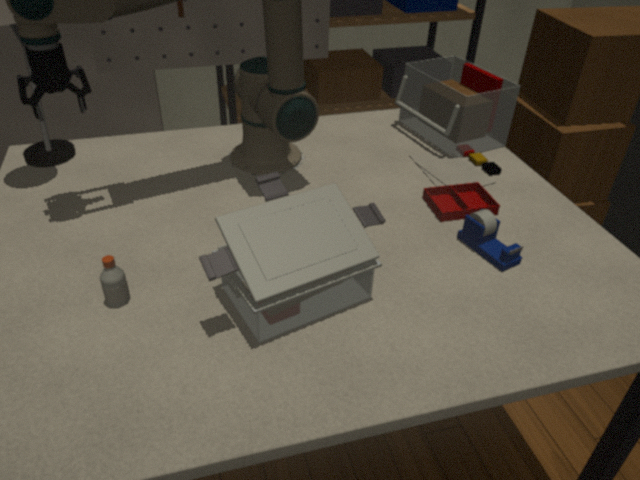

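View pics/top0.png

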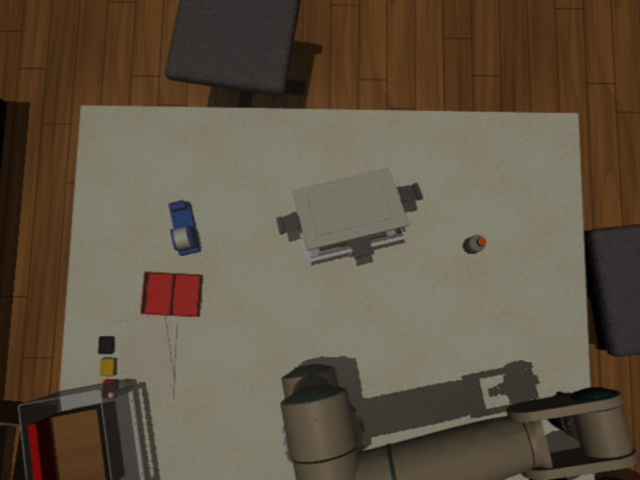

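The scene view shows the box at about (295,270), its lid part open towards the robot with all clips out. The top view shows the lid spanning (293..408, 170..248), with clips at about (290,224), (362,251) and (410,195), and the glue at (478,243). I'll crop closer.

```bash
cat > h.py <<'E'
from bench import telemetry, grab_frame, camera_params
import cv2,numpy as np
from scipy.spatial.transform import Rotation as R
def dp(n,d,u,v,z=None):
    c=camera_params(n);K=c["mtx"];M=R.from_euler("xyz",c["attitude"]).as_matrix()
    r=M@np.array([(u-K[0,2])/K[0,0],(v-K[1,2])/K[1,1],1.])
    if z is not None: return c["position"]+r*(z-c["position"][2])/r[2]
    return c["position"]+r*d[int(round(v)),int(round(u))]
def proj(n,P):
    c=camera_params(n);M=R.from_euler("xyz",c["attitude"]).as_matrix()
    q=c["mtx"]@(M.T@(np.array(P)-c["position"]));return q[:2]/q[2]
def crop(n,p,x0,y0,x1,y1,f,out):
    cv2.imwrite(out,cv2.resize(p[y0:y1,x0:x1,::-1],None,fx=f,fy=f,interpolation=cv2.INTER_CUBIC))
E
python3 - <<'E'
from h import *
np.set_printoptions(precision=4,suppress=True)
p=cv2.imread("pics/top0.png")[:,:,::-1]; d=np.load("pics/top0.npy")
crop("top",p,270,160,430,272,5,"pics/c1.png")
for u,v in [(300,195),(385,180),(404,208),(305,243),(350,210),(330,200),(375,200),(290,224),(362,251),(410,195),(478,241),(280,225),(418,192),(364,260)]:
    print(u,v,dp("top",d,u,v))
E
```

```text
300 195 [0.6561 0.0737 0.1261]
385 180 [ 0.6995 -0.1547  0.1342]
404 208 [ 0.6507 -0.2283 -0.0053]
305 243 [0.5189 0.0557 0.1826]
350 210 [ 0.6103 -0.0597  0.1635]
330 200 [ 0.6391 -0.0071  0.1488]
375 200 [ 0.6396 -0.1257  0.1564]
290 224 [0.5716 0.097  0.1561]
362 251 [ 0.496  -0.0867  0.2288]
410 195 [ 0.6551 -0.2184  0.1543]
478 241 [ 0.5409 -0.4082  0.1141]
280 225 [0.5679 0.1228 0.1602]
418 192 [ 0.6619 -0.2382  0.1617]
364 260 [ 0.4941 -0.111   0.0016]
```

View pics/c1.png

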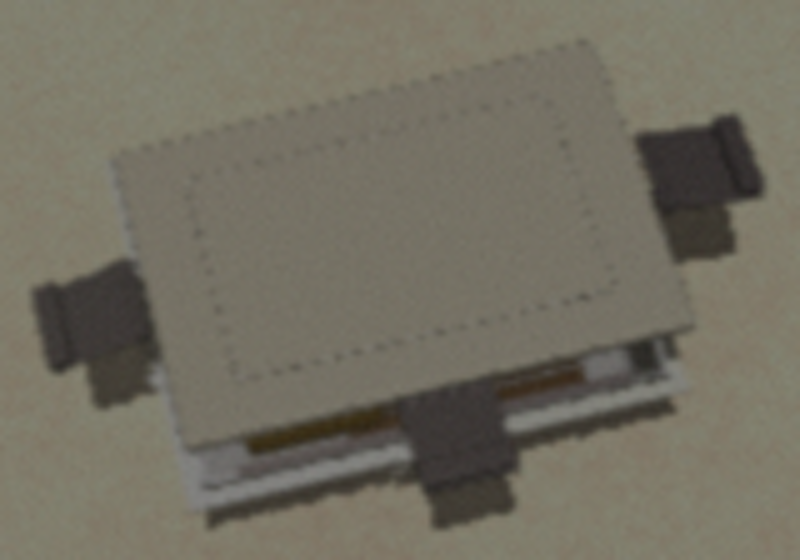

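```bash
python3 - <<'E'
from h import *
np.set_printoptions(precision=4,suppress=True)
d=np.load("pics/top0.npy")
m=np.zeros((480,640),np.uint8);C=np.array([[293,191.4],[388,168.4],[408,225],[308,249]])
cc=C.mean(0);cv2.fillPoly(m,[np.int32(cc+(C-cc)*.9)],1)
vs,us=np.nonzero(m);P=np.array([dp("top",d,u,v) for u,v in zip(us,vs)])
A=np.c_[P[:,:2],np.ones(len(P))];
w=np.ones(len(P),bool)
for _ in range(4):
    k=np.linalg.lstsq(A[w],P[w,2],rcond=None)[0];r=P[:,2]-A@k;w=abs(r)<.006
print("plane",k,"res",r[w].std(),w.mean(),"angle",np.arctan(np.hypot(*k[:2])),"yaw",np.arctan2(-k[1],-k[0]))
c=camera_params("top");M=R.from_euler("xyz",c["attitude"]).as_matrix();K=c["mtx"]
Q=[]
for u,v in C:
    ray=M@np.array([(u-K[0,2])/K[0,0],(v-K[1,2])/K[1,1],1.]);o=c["position"]
    t=(k[0]*o[0]+k[1]*o[1]+k[2]-o[2])/(ray[2]-k[:2]@ray[:2]);Q.append(o+t*ray)
Q=np.array(Q);print(Q,[np.linalg.norm(Q[i]-Q[i-3]) for i in range(4)])
print("edge yaws",np.arctan2(*(Q[0]-Q[1])[[1,0]])-np.pi/2,np.arctan2(*(Q[3]-Q[2])[[1,0]])-np.pi/2)
a,b=dp("top",d,311.0,261,.11),dp("top",d,407,237,.11);print("rim",a,b,np.linalg.norm(a-b))
# floor/clip
for u,v in [(360,246),(362,249),(364,252),(283,225),(287,224),(293,221),(408,193),(412,192),(416,191),(420,190)]: print(u,v,dp("top",d,u,v))
E
```

```text
Traceback (most recent call last):
  File "h.py", line 5, in dp
    c=camera_params(n);K=c["mtx"];M=R.from_euler("xyz",c["attitude"]).as_matrix()
ValueError: time passes only in moves, steps and waits
```

```bash
sed -i 's/^def dp/import functools\ncamera_params=functools.lru_cache(camera_params)\ndef dp/' h.py
python3 - <<'E'
from h import *
np.set_printoptions(precision=4,suppress=True)
d=np.load("pics/top0.npy")
m=np.zeros((480,640),np.uint8);C=np.array([[293,191.4],[388,168.4],[408,225],[308,249]])
cc=C.mean(0);cv2.fillPoly(m,[np.int32(cc+(C-cc)*.9)],1)
vs,us=np.nonzero(m);P=np.array([dp("top",d,u,v) for u,v in zip(us,vs)])
A=np.c_[P[:,:2],np.ones(len(P))];
w=np.ones(len(P),bool)
for _ in range(4):
    k=np.linalg.lstsq(A[w],P[w,2],rcond=None)[0];r=P[:,2]-A@k;w=abs(r)<.006
print("plane",k,"res",r[w].std(),w.mean(),"angle",np.arctan(np.hypot(*k[:2])),"yaw",np.arctan2(-k[1],-k[0]))
c=camera_params("top");M=R.from_euler("xyz",c["attitude"]).as_matrix();K=c["mtx"]
Q=[]
for u,v in C:
    ray=M@np.array([(u-K[0,2])/K[0,0],(v-K[1,2])/K[1,1],1.]);o=c["position"]
    t=(k[0]*o[0]+k[1]*o[1]+k[2]-o[2])/(ray[2]-k[:2]@ray[:2]);Q.append(o+t*ray)
Q=np.array(Q);print(Q,[np.linalg.norm(Q[i]-Q[i-3]) for i in range(4)])
print("edge yaws",np.arctan2(*(Q[0]-Q[1])[[1,0]])-np.pi/2,np.arctan2(*(Q[3]-Q[2])[[1,0]])-np.pi/2)
a,b=dp("top",d,311.0,261,.11),dp("top",d,407,237,.11);print("rim",a,b,np.linalg.norm(a-b))
for u,v in [(360,246),(362,249),(364,252),(283,225),(287,224),(293,221),(408,193),(412,192),(416,191),(420,190)]: print(u,v,dp("top",d,u,v))
E
```

```text
plane [-0.4462 -0.113   0.4299] res 0.002560182490521595 0.9546827794561934 angle 0.43140093113907807 yaw 0.2480700154755092
[[ 0.6666  0.0931  0.1219]
 [ 0.7355 -0.1645  0.1203]
 [ 0.5675 -0.2052  0.1999]
 [ 0.5016  0.0473  0.2007]] [np.float64(0.26670317697126955), np.float64(0.19027507038699515), np.float64(0.26091284579731366), np.float64(0.1884567117809794)]
edge yaws 0.2613485342680477 0.2551995230391899
rim [0.4791 0.0408 0.11  ] [ 0.5489 -0.2176  0.11  ] 0.2676820072605254
360 246 [ 0.5107 -0.0832  0.2079]
362 249 [ 0.5029 -0.0881  0.2111]
364 252 [ 0.4939 -0.0919  0.2256]
283 225 [0.569  0.1155 0.1538]
287 224 [0.5725 0.1053 0.1499]
293 221 [0.579  0.0891 0.1605]
408 193 [ 0.6593 -0.2123  0.1594]
412 192 [ 0.6631 -0.2235  0.1553]
416 191 [ 0.6647 -0.2331  0.161 ]
420 190 [ 0.7041 -0.2745  0.0017]
```

The lid is about 0.43 rad open, box yaw about 0.257 and centre about (0.608, -0.062). I'm moving over the press point with the fingers closed.

Request:
play_rows:
  increments:
    - [0,0,-0.03,0,0]
    - [0.02,-0.012,-0.03,0.028,0]
    - [0.03,-0.018,-0.02,0,0]
    - [0.03,-0.018,0,0,0]
    - [0.03,-0.018,0,0,0]
    - [0.03,-0.018,0,0,0]
    - [0.03,-0.018,0,0,0]
    - [0.03,-0.018,0,0,0]
    - [0.03,-0.018,0,0,0]
    - [0.03,-0.018,0,0,0]
    - [0.03,-0.018,0,0,0]
    - [0.03,-0.018,0,0,0]

```text
time: 1.3
position: [0.4085, -0.2352, 0.311]
tool_rot: [-3.141, 0.0, 0.257]
force: [-0.4, -0.7, 0.3]
gripper_width: -0.0001
grip_force: 0.0
```

Request:
play_rows:
  increments:
    - [0.03,-0.018,0,0,0]
    - [0.03,-0.018,0,0,0]
    - [0.03,-0.016,0,0,0]
    - [0.03,-0.016,0,0,0]
    - [0.03,-0.014,0,0,0]
    - [0.02,-0.012,0,0,0]
    - [0.01,-0.006,0,0,0]
    - [0,0,0,0,0]
    - [0,0,0,0,0]

```text
time: 2.2
position: [0.5561, -0.0946, 0.3112]
tool_rot: [3.141, 0.001, 0.256]
force: [-0.6, -0.3, 0.0]
gripper_width: -0.0003
grip_force: 0.0
```

Request:
play_rows:
  increments:
    - [0.006,-0.019,0.02,0,0]
    - [0,0,0.03,0,0]
    - [0,0,0.03,0,0]
    - [0,0,0.02,0,0]
    - [0,0,0.01,0,0]
    - [0,0,0.005,0,0]
    - [0,0,0.005,0,0]
    - [0,0,0.005,0,0]
    - [0,0,0.005,0,0]
    - [0,0,0.005,0,0]
    - [0,0,0.005,0,0]
    - [0,0,0.005,0,0]

```text
time: 3.4
position: [0.5575, -0.0741, 0.166]
tool_rot: [3.141, -0.0, 0.257]
force: [-0.7, -0.1, 0.5]
gripper_width: 0.0001
grip_force: 0.5
```

Request:
play_rows:
  increments:
    - [0,0,0.004,0,0]
    - [0,0,0.004,0,0]
    - [0,0,0.004,0,0]
    - [0,0,0.004,0,0]
    - [0,0,0.004,0,0]
    - [0,0,0.004,0,0]
    - [0,0,0.004,0,0]
    - [0,0,0.004,0,0]
    - [0,0,0.004,0,0]
    - [0,0,0.002,0,0]

```text
time: 4.4
position: [0.5573, -0.0741, 0.1277]
tool_rot: [-3.142, 0.001, 0.257]
force: [-2.1, -0.2, 1.3]
gripper_width: -0.0
grip_force: 0.5
```

Request:
play_rows:
  increments:
    - [0,0,0.002,0,0]
    - [0,0,0.002,0,0]
    - [0,0,0.001,0,0]
    - [0,0,0.001,0,0]
    - [0,0,0.001,0,0]
    - [0,0,0,0,0]

```text
time: 5.0
position: [0.5575, -0.0741, 0.1212]
tool_rot: [3.142, -0.0, 0.257]
force: [1.1, 1.0, 0.5]
gripper_width: -0.0001
grip_force: 0.0
```

Request:
play_rows:
  increments:
    - [0,0,0.001,0,0]
    - [0,0,0,0,0]

```text
time: 5.2
position: [0.5575, -0.0741, 0.1202]
tool_rot: [3.141, -0.0, 0.257]
force: [0.1, 0.6, 0.2]
gripper_width: -0.0001
grip_force: 0.0
```

Request:
play_rows:
  increments:
    - [0,0,0.001,0,0]
    - [0,0,0,0,0]

```text
time: 5.4
position: [0.5575, -0.0741, 0.1198]
tool_rot: [3.141, -0.0, 0.257]
force: [-2.9, 0.1, 4.6]
gripper_width: 0.0
grip_force: 2.2
```

Request:
play_rows:
  increments:
    - [0,0,0.001,0,0]
    - [0,0,0,0,0]

```text
time: 5.6
position: [0.5576, -0.0741, 0.1195]
tool_rot: [3.141, -0.001, 0.257]
force: [-5.0, 0.8, 8.5]
gripper_width: -0.0
grip_force: 4.1
```

The lid is on its seal at 8.5 N. I'll back off towards the front and look.

Request:
play_rows:
  increments:
    - [0,0,-0.005,0,0]
    - [0,0,-0.02,0,0]
    - [0,0,-0.03,0,0]
    - [-0.02,0,-0.03,0,0]
    - [-0.03,0,-0.02,0,0]
    - [-0.03,0,0,0,0]
    - [-0.03,0,0,0,0]
    - [-0.03,0,0,0,0]
    - [0,0,0,0,0]

```text
time: 6.5
position: [0.4202, -0.1102, 0.2235]
tool_rot: [3.141, -0.0, 0.255]
force: [0.5, -0.2, -0.1]
gripper_width: 0.0
grip_force: 0.0
```

```bash
python3 - <<'E'
from h import *
np.set_printoptions(precision=4,suppress=True)
p,d=grab_frame("top");np.save("pics/top1.npy",d);q,e=grab_frame("scene");np.save("pics/scene1.npy",e)
a=cv2.resize(p[160:272,270:430,::-1],(800,560),interpolation=cv2.INTER_CUBIC);cv2.imwrite("pics/c2.png",a)
cv2.imwrite("pics/scene1.png",q[:,:,::-1]);crop("s",q,190,160,390,310,4,"pics/c3.png")
E
```

```text
(no output)
```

View pics/c2.png

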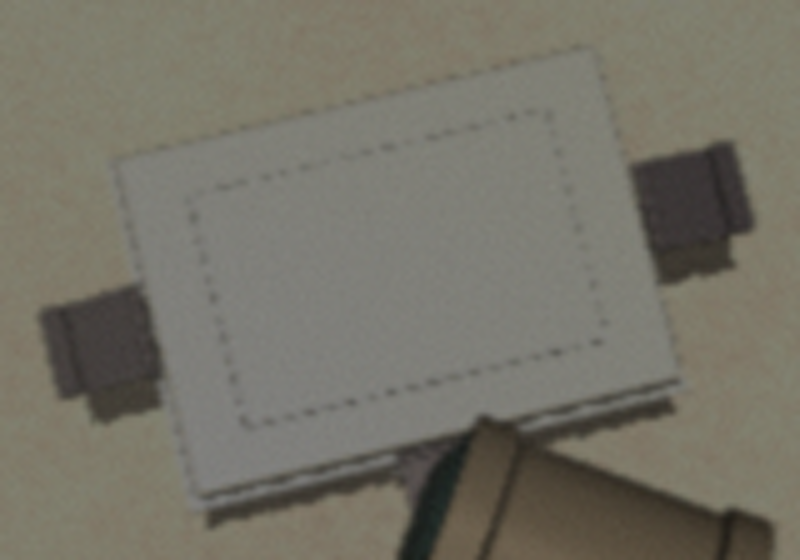

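View pics/c3.png

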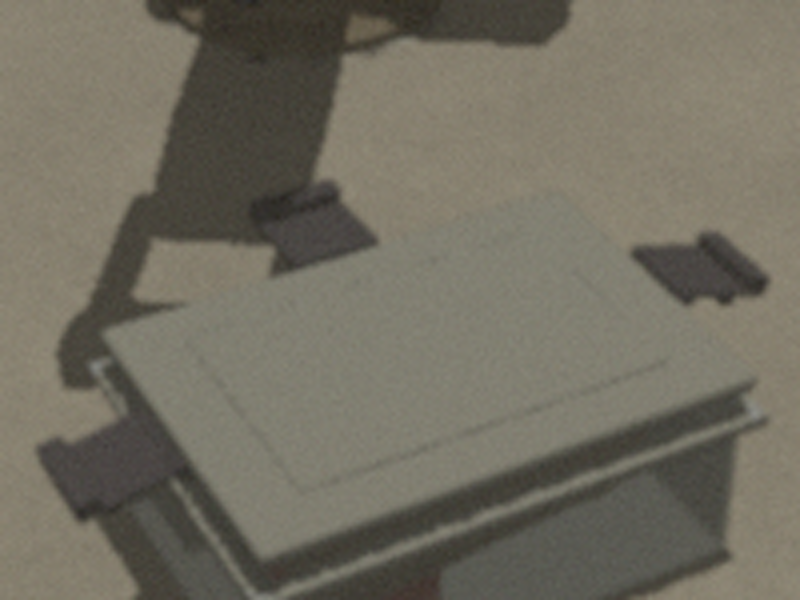

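The lid is flat in both views and the flaps stick out level. Its corners in the top view are (293,192), (388,169.4), (406,235.6) and (310,258.4).

```bash
python3 - <<'E'
from h import *
np.set_printoptions(precision=4,suppress=True)
d=np.load("pics/top1.npy")
C=np.array([[293,192],[388,169.4],[406,235.6],[310,258.4]])
Q=np.array([dp("top",d,u,v,.12) for u,v in C]);print(Q,[np.linalg.norm(Q[i]-Q[i-3]) for i in range(4)])
c=Q.mean(0);yw=[np.arctan2(*(Q[0]-Q[1])[[1,0]])-np.pi/2,np.arctan2(*(Q[3]-Q[2])[[1,0]])-np.pi/2,np.arctan2(*(Q[1]-Q[2])[[1,0]]),np.arctan2(*(Q[0]-Q[3])[[1,0]])]
print(c,yw);y=np.mean(yw);u=np.array([np.cos(y),np.sin(y)]);v=np.array([-u[1],u[0]])
def loc(P): q=P[:2]-c[:2];return np.array([q@u,q@v,P[2]])
# tab outer edge corners & inner line, z~.13
for n,a in dict(L=[(40,312),(58,397),(63,308),(82,393)],Rr=[(735,142),(752,232),(710,150),(728,235)],F=[(400,470),(415,500)]).items():
    for x,yy in a: print(n,loc(dp("top",d,270+x/5,160+yy/5,.13)))
vs=np.mgrid[185:240:3,305:400:4].reshape(2,-1).T
P=np.array([loc(dp("top",d,b,a)) for a,b in vs]);P=P[abs(P[:,2]-.12)<.015];k=np.linalg.lstsq(np.c_[P[:,:2],np.ones(len(P))],P[:,2],rcond=None)[0];print("lid plane",k)
E
```

```text
[[ 0.6653  0.0932  0.12  ]
 [ 0.7328 -0.1646  0.12  ]
 [ 0.5513 -0.2133  0.12  ]
 [ 0.4852  0.0434  0.12  ]] [np.float64(0.266430825348104), np.float64(0.1878961374156167), np.float64(0.26507369246317797), np.float64(0.18687992984692156)]
[ 0.6087 -0.0603  0.12  ] [np.float64(0.25585470386333786), np.float64(0.25196881140972205), np.float64(0.26234787878381116), np.float64(0.269656346502384)]
L [0.0209 0.1922 0.13  ]
L [-0.026   0.1934  0.13  ]
L [0.0201 0.1797 0.13  ]
L [-0.027   0.1805  0.13  ]
Rr [ 0.0213 -0.1932  0.13  ]
Rr [-0.0285 -0.1892  0.13  ]
Rr [ 0.0203 -0.179   0.13  ]
Rr [-0.027  -0.1762  0.13  ]
F [-0.1076  0.026   0.13  ]
F [-0.1251  0.0223  0.13  ]
lid plane [-0.0025 -0.0032  0.1232]
```

Request:
play_rows:
  increments:
    - [0.02,0,0.03,0,0]
    - [0.018,0,0.03,0,0]
    - [0,0,0.015,0,0]
    - [0,0,0.008,0,0]
    - [0,0,0.006,0,0]
    - [0,0,0.004,0,0]
    - [0,0,0.004,0,0]
    - [0,0,0.004,0,0]

```text
time: 7.4
position: [0.4592, -0.1002, 0.1228]
tool_rot: [3.141, -0.001, 0.257]
force: [-0.3, 0.5, -0.0]
gripper_width: 0.0
grip_force: 0.1
```

Request:
play_rows:
  increments:
    - [0,0,0.004,0,0]
    - [0,0,0.004,0,0]
    - [0,0,0.004,0,0]
    - [0,0,0.004,0,0]
    - [0,0,0.004,0,0]
    - [0,0,0.002,0,0]
    - [0,0,0,0,0]

```text
time: 8.1
position: [0.4586, -0.1, 0.0999]
tool_rot: [-3.141, 0.001, 0.257]
force: [0.6, -0.1, 0.3]
gripper_width: 0.0002
grip_force: 0.0
```

Request:
play_rows:
  increments:
    - [0.001,0,0.004,0,0]
    - [0.002,0,0.004,0,0]
    - [0.002,0,0.004,0,0]
    - [0.002,0,0.004,0,0]
    - [0.003,0,0.004,0,0]
    - [0.003,0,0.003,0,0]
    - [0.003,0,0.003,0,0]
    - [0,0,0,0,0]

```text
time: 8.9
position: [0.4744, -0.0958, 0.0738]
tool_rot: [-3.141, 0.001, 0.257]
force: [-0.1, -0.8, -0.0]
gripper_width: 0.0
grip_force: 0.0
```

```bash
python3 - <<'E'
from h import *
q,e=grab_frame("scene");p,d=grab_frame("top")
a=cv2.resize(q[170:290,190:350,::-1],(800,600),interpolation=cv2.INTER_CUBIC);cv2.imwrite("pics/c4.png",a)
E
```

```text
(no output)
```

View pics/c4.png

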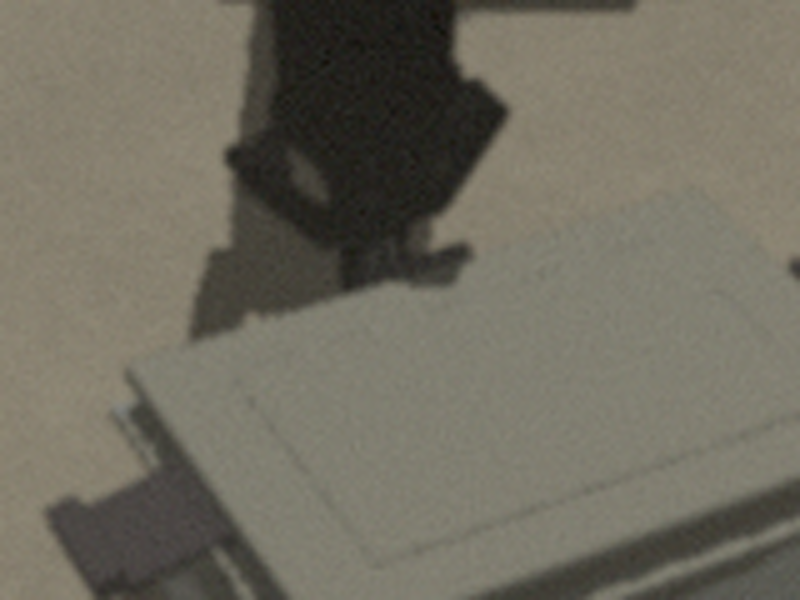

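The flap is folded down under the lid edge, with the finger outside it at about (370,260). It's near the catch, so I'm pushing inward in small steps.

Request:
play_rows:
  increments:
    - [0,0,0.003,0,0]
    - [0.001,0,0,0,0]
    - [0.001,0,0,0,0]
    - [0.001,0,0,0,0]
    - [0,0,0,0,0]

```text
time: 9.5
position: [0.4773, -0.0952, 0.0714]
tool_rot: [3.141, -0.0, 0.257]
force: [0.7, 1.7, 0.6]
gripper_width: 0.0
grip_force: 0.0
```

Request:
play_rows:
  increments:
    - [0.001,0,0,0,0]
    - [0.001,0,0,0,0]
    - [0,0,0,0,0]

```text
time: 9.8
position: [0.4792, -0.0947, 0.0713]
tool_rot: [3.141, -0.0, 0.257]
force: [0.2, 0.2, 0.1]
gripper_width: -0.0001
grip_force: 0.0
```

Request:
play_rows:
  increments:
    - [0.001,0,0,0,0]
    - [0.001,0,0,0,0]
    - [0,0,0,0,0]

```text
time: 10.1
position: [0.4804, -0.0943, 0.0708]
tool_rot: [-3.141, 0.002, 0.257]
force: [-4.2, -2.3, -1.3]
gripper_width: -0.0002
grip_force: 2.0
```

Request:
play_rows:
  increments:
    - [0.001,0,0,0,0]
    - [0,0,0,0,0]

```text
time: 10.3
position: [0.4811, -0.0941, 0.0705]
tool_rot: [-3.141, 0.003, 0.257]
force: [-5.1, -2.7, -3.1]
gripper_width: -0.0002
grip_force: 2.5
```

Request:
play_rows:
  increments:
    - [0.001,0,0,0,0]
    - [0,0,0,0,0]

```text
time: 10.5
position: [0.4817, -0.0939, 0.0702]
tool_rot: [-3.141, 0.004, 0.257]
force: [-5.4, -2.9, -3.0]
gripper_width: -0.0002
grip_force: 2.9
```

Request:
play_rows:
  increments:
    - [0.0005,0,0,0,0]
    - [0,0,0,0,0]

```text
time: 10.7
position: [0.482, -0.0938, 0.07]
tool_rot: [-3.141, 0.004, 0.257]
force: [-6.1, -3.3, -2.9]
gripper_width: 0.0001
grip_force: 3.2
```

Request:
play_rows:
  increments:
    - [0.001,0,0,0,0]
    - [0,0,0,0,0]

```text
time: 10.9
position: [0.4826, -0.0936, 0.0698]
tool_rot: [-3.141, 0.005, 0.256]
force: [-7.9, -4.6, -4.2]
gripper_width: 0.0001
grip_force: 3.7
```

Request:
play_rows:
  increments:
    - [0.001,0,0,0,0]
    - [0,0,0,0,0]

```text
time: 11.1
position: [0.4833, -0.0934, 0.0695]
tool_rot: [-3.14, 0.006, 0.256]
force: [-6.8, -5.0, -5.4]
gripper_width: -0.0001
grip_force: 4.0
```

Request:
play_rows:
  increments:
    - [0.001,0,0,0,0]
    - [0,0,0,0,0]

```text
time: 11.3
position: [0.4863, -0.0927, 0.0708]
tool_rot: [-3.141, 0.0, 0.257]
force: [0.4, -0.1, 0.4]
gripper_width: -0.0002
grip_force: 0.0
```

That was the click: the force dropped from about 10 N to 0. I'll confirm the firm stop.

Request:
play_rows:
  increments:
    - [0.001,0,0,0,0]
    - [0,0,0,0,0]

```text
time: 11.5
position: [0.4877, -0.0925, 0.0716]
tool_rot: [3.141, -0.001, 0.257]
force: [-2.1, 0.5, -0.3]
gripper_width: 0.0005
grip_force: 0.9
```

Request:
play_rows:
  increments:
    - [0.001,0,0,0,0]
    - [0,0,0,0,0]

```text
time: 11.7
position: [0.488, -0.0924, 0.0714]
tool_rot: [3.141, 0.001, 0.257]
force: [-4.9, -1.3, 0.9]
gripper_width: -0.0001
grip_force: 2.7
```

Request:
play_rows:
  increments:
    - [0.001,0,0,0,0]
    - [0,0,0,0,0]

```text
time: 11.9
position: [0.4884, -0.0923, 0.0713]
tool_rot: [-3.142, 0.003, 0.257]
force: [-8.5, -3.0, 2.3]
gripper_width: 0.0003
grip_force: 4.3
```

Firm stop felt, so the front clip is home. I'm going to the left clip.

Request:
play_rows:
  increments:
    - [-0.004,0,0,0,0]
    - [-0.016,0,0,0,0]
    - [-0.015,0,0,0,0]
    - [0,0,-0.03,0,0]
    - [0,0,-0.04,0,0]
    - [0,0,-0.04,0,0]
    - [0,0,-0.03,0,0]
    - [0.01,-0.02,0,0,0]
    - [0.02,-0.03,0,0,0]
    - [0.024,-0.03,0,0,0]
    - [0.024,-0.03,0,0,0]
    - [0.024,-0.03,0,0,0]

```text
time: 13.1
position: [0.5195, 0.0622, 0.212]
tool_rot: [3.142, -0.003, 0.257]
force: [0.5, -0.4, -0.3]
gripper_width: -0.0001
grip_force: 0.0
```

Request:
play_rows:
  increments:
    - [0.024,-0.03,0,-0.12,0]
    - [0,0,0,-0.145,0]
    - [0,0,0,-0.145,0]
    - [0,0,0,-0.145,0]
    - [0,0,0,-0.145,0]
    - [0,0,0,-0.145,0]
    - [0,0,0,-0.145,0]
    - [0,0,0,-0.145,0]
    - [0,0,0,-0.145,0]
    - [0,0,0,-0.145,0]
    - [0,0,0,-0.146,0]
    - [0,0,0,0,0]

```text
time: 14.3
position: [0.5345, 0.0958, 0.2118]
tool_rot: [3.14, -0.0, 1.829]
force: [0.2, 0.5, 1.3]
gripper_width: 0.0002
grip_force: 0.0
```

```bash
cat >> h.py <<'E'
def loc(P=None):
    o=telemetry.get_obs();P=o["position"] if P is None else P
    y=.257;u=np.array([np.cos(y),np.sin(y)]);v=np.array([-u[1],u[0]]);q=P[:2]-np.array([.6085,-.0605]);return np.round([q@u,q@v,P[2]],4),o["tool_rot"].round(3)
E
python3 -c "
from h import *
print(loc())"
```

```text
(array([-0.0318,  0.17  ,  0.2118]), array([ 3.14 , -0.   ,  1.829]))
```

Request:
play_rows:
  increments:
    - [0.014,0.015,0.02,0,0]
    - [0.013,0.014,0.02,0,0]
    - [0,0,0.02,0,0]
    - [0,0,0.012,0,0]
    - [0,0,0.005,0,0]
    - [0,0,0.005,0,0]
    - [0,0,0.005,0,0]
    - [0,0,0.005,0,0]
    - [0,0,0.005,0,0]
    - [0,0,0.005,0,0]
    - [0,0,0.005,0,0]
    - [0,0,0.003,0,0]

```text
time: 15.5
position: [0.5552, 0.129, 0.1007]
tool_rot: [-3.141, 0.0, 1.828]
force: [-0.3, -0.3, 0.2]
gripper_width: -0.0001
grip_force: 0.1
```

Request:
play_rows:
  increments:
    - [-0.001,0,0.003,0,0]
    - [-0.002,0,0.004,0,0]
    - [-0.002,0,0.004,0,0]
    - [-0.002,0,0.004,0,0]
    - [-0.003,0,0.004,0,0]
    - [-0.003,0,0.004,0,0]
    - [-0.003,0,0.004,0,0]
    - [-0.002,0,0.003,0,0]
    - [0,0,0,0,0]

```text
time: 16.4
position: [0.5597, 0.1112, 0.0706]
tool_rot: [-3.141, 0.0, 1.827]
force: [0.5, -0.1, -0.5]
gripper_width: -0.0
grip_force: 0.0
```

```bash
python3 -c "
from h import *
print(loc())"
```

```text
(array([-0.0036,  0.1785,  0.0706]), array([-3.141,  0.   ,  1.827]))
```

Request:
play_rows:
  increments:
    - [-0.001,0,0,0,0]
    - [-0.001,0,0,0,0]
    - [-0.001,0,0,0,0]
    - [-0.001,0,0,0,0]
    - [0,0,0,0,0]

```text
time: 16.9
position: [0.5606, 0.1086, 0.0709]
tool_rot: [-3.141, -0.002, 1.828]
force: [-0.4, 6.3, -2.0]
gripper_width: -0.0
grip_force: 2.2
```

Request:
play_rows:
  increments:
    - [-0.001,0,0,0,0]
    - [-0.001,0,0,0,0]
    - [0,0,0,0,0]

```text
time: 17.2
position: [0.5608, 0.1072, 0.0705]
tool_rot: [-3.141, -0.003, 1.829]
force: [-0.3, 7.8, -5.0]
gripper_width: 0.0001
grip_force: 3.3
```

Request:
play_rows:
  increments:
    - [-0.001,0,0,0,0]
    - [-0.001,0,0,0,0]
    - [0,0,0,0,0]

```text
time: 17.5
position: [0.5615, 0.1042, 0.0708]
tool_rot: [-3.141, -0.0, 1.828]
force: [1.2, 0.3, -0.1]
gripper_width: -0.0002
grip_force: 0.0
```

Request:
play_rows:
  increments:
    - [-0.001,0,0,0,0]
    - [-0.001,0,0,0,0]
    - [0,0,0,0,0]

```text
time: 17.8
position: [0.5626, 0.102, 0.0715]
tool_rot: [3.141, -0.0, 1.828]
force: [-0.7, 2.6, -1.0]
gripper_width: 0.0004
grip_force: 1.3
```

Request:
play_rows:
  increments:
    - [-0.001,0,0,0,0]
    - [0,0,0,0,0]

```text
time: 18.0
position: [0.5626, 0.1017, 0.0714]
tool_rot: [3.141, -0.001, 1.828]
force: [-0.9, 5.4, 0.2]
gripper_width: -0.0
grip_force: 2.8
```

Request:
play_rows:
  increments:
    - [-0.001,0,0,0,0]
    - [0,0,0,0,0]

```text
time: 18.2
position: [0.5627, 0.1014, 0.0714]
tool_rot: [3.141, -0.003, 1.829]
force: [-2.3, 8.8, -1.0]
gripper_width: 0.0004
grip_force: 4.3
```

The left clip clicked and hit its stop. Next, over the lid to the right one.

Request:
play_rows:
  increments:
    - [0.004,0,0,0,0]
    - [0.016,0,0,0,0]
    - [0.015,0,0,0,0]
    - [0,0,-0.03,0,0]
    - [0,0,-0.04,0,0]
    - [0,0,-0.04,0,0]
    - [0,0,-0.03,0,0]
    - [-0.02,0,0,0,0]
    - [-0.03,0,0,0,0]
    - [-0.04,0,0,0,0]
    - [-0.04,0,0,0,0]
    - [-0.04,0,0,0,0]

```text
time: 19.4
position: [0.5975, -0.0309, 0.2114]
tool_rot: [3.141, 0.0, 1.829]
force: [0.2, 0.5, -0.1]
gripper_width: 0.0001
grip_force: 0.0
```

Request:
play_rows:
  increments:
    - [-0.04,0,0,0,0]
    - [-0.04,0,0,0,0]
    - [-0.04,0,0,0,0]
    - [-0.04,0,0,0,0]
    - [-0.03,0,0,0,0]
    - [-0.02,0,0,0,0]
    - [-0.01,0,0,0,0]
    - [0,0,0,0,0]
    - [0,0,0,0,0]

```text
time: 20.3
position: [0.6534, -0.242, 0.2113]
tool_rot: [-3.142, -0.0, 1.829]
force: [-0.2, 0.4, -0.1]
gripper_width: 0.0001
grip_force: 0.0
```

```bash
python3 -c "
from h import *
print(loc())"
```

```text
(array([-0.0028, -0.187 ,  0.2113]), array([-3.142, -0.   ,  1.829]))
```

Request:
play_rows:
  increments:
    - [-0.0065,0,0.02,0,0]
    - [0,0,0.02,0,0]
    - [0,0,0.02,0,0]
    - [0,0,0.012,0,0]
    - [0,0,0.005,0,0]
    - [0,0,0.005,0,0]
    - [0,0,0.005,0,0]
    - [0,0,0.005,0,0]
    - [0,0,0.005,0,0]
    - [0,0,0.005,0,0]
    - [0,0,0.005,0,0]
    - [0,0,0.003,0,0]

```text
time: 21.5
position: [0.6547, -0.2496, 0.1006]
tool_rot: [-3.141, -0.0, 1.828]
force: [0.3, 0.1, -0.4]
gripper_width: -0.0
grip_force: 0.1
```

Request:
play_rows:
  increments:
    - [0.001,0,0.003,0,0]
    - [0.002,0,0.004,0,0]
    - [0.002,0,0.004,0,0]
    - [0.002,0,0.004,0,0]
    - [0.003,0,0.004,0,0]
    - [0.003,0,0.004,0,0]
    - [0.003,0,0.004,0,0]
    - [0.002,0,0.003,0,0]
    - [0,0,0,0,0]

```text
time: 22.4
position: [0.65, -0.2317, 0.0706]
tool_rot: [-3.141, -0.001, 1.828]
force: [-0.0, -0.9, -0.6]
gripper_width: 0.0
grip_force: 0.0
```

Request:
play_rows:
  increments:
    - [0.001,0,0,0,0]
    - [0.001,0,0,0,0]
    - [0,0,0,0,0]

```text
time: 22.7
position: [0.6498, -0.2303, 0.0715]
tool_rot: [3.141, 0.0, 1.828]
force: [-0.0, 1.3, -0.4]
gripper_width: -0.0002
grip_force: 0.0
```

Request:
play_rows:
  increments:
    - [0.001,0,0,0,0]
    - [0.001,0,0,0,0]
    - [0,0,0,0,0]

```text
time: 23.0
position: [0.6492, -0.2282, 0.0713]
tool_rot: [-3.142, 0.0, 1.828]
force: [0.2, -0.1, -0.8]
gripper_width: -0.0005
grip_force: 0.0
```

```bash
python3 -c "
from h import *
print(loc())"
```

```text
(array([-0.0033, -0.1726,  0.0713]), array([-3.142,  0.   ,  1.828]))
```

Request:
play_rows:
  increments:
    - [0.001,0,0,0,0]
    - [0.001,0,0,0,0]
    - [0,0,0,0,0]

```text
time: 23.3
position: [0.6487, -0.2263, 0.0713]
tool_rot: [-3.142, -0.0, 1.828]
force: [-0.2, -0.2, 1.3]
gripper_width: -0.0001
grip_force: 0.0
```

Request:
play_rows:
  increments:
    - [0.001,0,0,0,0]
    - [0.001,0,0,0,0]
    - [0,0,0,0,0]

```text
time: 23.6
position: [0.6482, -0.2249, 0.0712]
tool_rot: [3.142, 0.001, 1.828]
force: [1.7, -3.3, -2.3]
gripper_width: -0.0002
grip_force: 1.4
```

Request:
play_rows:
  increments:
    - [0.001,0,0,0,0]
    - [0,0,0,0,0]

```text
time: 23.8
position: [0.648, -0.2242, 0.071]
tool_rot: [3.142, 0.001, 1.827]
force: [2.1, -4.5, -3.1]
gripper_width: -0.0
grip_force: 2.3
```

Request:
play_rows:
  increments:
    - [0.001,0,0,0,0]
    - [0,0,0,0,0]

```text
time: 24.0
position: [0.6477, -0.2235, 0.071]
tool_rot: [3.141, 0.002, 1.827]
force: [2.3, -5.3, -3.7]
gripper_width: 0.0001
grip_force: 3.0
```

Request:
play_rows:
  increments:
    - [0.001,0,0,0,0]
    - [0,0,0,0,0]

```text
time: 24.2
position: [0.6475, -0.2229, 0.0708]
tool_rot: [3.142, 0.002, 1.827]
force: [4.0, -6.4, -5.6]
gripper_width: -0.0004
grip_force: 3.7
```

Request:
play_rows:
  increments:
    - [0.001,0,0,0,0]
    - [0,0,0,0,0]

```text
time: 24.4
position: [0.6472, -0.2222, 0.0706]
tool_rot: [3.142, 0.003, 1.827]
force: [4.4, -8.6, -7.0]
gripper_width: -0.0003
grip_force: 4.4
```

Request:
play_rows:
  increments:
    - [0.001,0,0,0,0]
    - [0,0,0,0,0]

```text
time: 24.6
position: [0.6469, -0.2213, 0.0704]
tool_rot: [-3.141, 0.003, 1.826]
force: [4.8, -8.3, -6.9]
gripper_width: -0.0002
grip_force: 4.6
```

Request:
play_rows:
  increments:
    - [0.0008,0,0,0,0]
    - [0,0,0,0,0]

```text
time: 24.8
position: [0.6465, -0.2187, 0.071]
tool_rot: [-3.141, -0.001, 1.828]
force: [-0.3, 0.2, 0.4]
gripper_width: -0.0002
grip_force: 0.0
```

Request:
play_rows:
  increments:
    - [0.0008,0,0,0,0]
    - [0,0,0,0,0]

```text
time: 25.0
position: [0.6465, -0.2182, 0.0712]
tool_rot: [-3.141, 0.0, 1.828]
force: [1.0, -3.6, -2.2]
gripper_width: 0.0001
grip_force: 1.6
```

Clicked. I'll confirm the stop.

Request:
play_rows:
  increments:
    - [0.001,0,0,0,0]
    - [0,0,0,0,0]

```text
time: 25.2
position: [0.6464, -0.2179, 0.0713]
tool_rot: [3.141, 0.002, 1.827]
force: [1.0, -5.7, -3.7]
gripper_width: 0.0001
grip_force: 3.0
```

Request:
play_rows:
  increments:
    - [0.001,0,0,0,0]
    - [0,0,0,0,0]

```text
time: 25.4
position: [0.6462, -0.2176, 0.0712]
tool_rot: [3.141, 0.003, 1.827]
force: [2.8, -7.9, -4.4]
gripper_width: -0.0
grip_force: 4.4
```

Request:
play_rows:
  increments:
    - [-0.004,0,0,0,0]
    - [-0.016,0,0,0,0]
    - [-0.015,0,0,0,0]
    - [0,0,-0.03,0,0]
    - [0,0,-0.04,0,0]
    - [0,0,-0.04,0,0]
    - [0,0,-0.04,0,0]
    - [0,-0.03,-0.02,0,0]
    - [-0.02,-0.04,0,0,0]
    - [-0.02,-0.04,0,0,0]
    - [-0.02,-0.04,0,0,0]
    - [-0.02,-0.04,0,0,0]

```text
time: 26.6
position: [0.4904, -0.3758, 0.2419]
tool_rot: [3.141, -0.0, 1.829]
force: [0.4, -0.5, 1.1]
gripper_width: 0.0001
grip_force: 0.0
```

Request:
play_rows:
  increments:
    - [-0.03,-0.03,0,0,0]
    - [-0.03,-0.02,0,0,0]
    - [-0.03,-0.02,0,0,0]
    - [-0.02,-0.02,0,0,0]
    - [0,0,0,0,0]
    - [0,0,0,0,0]

```text
time: 27.2
position: [0.4326, -0.5046, 0.2414]
tool_rot: [3.141, -0.001, 1.828]
force: [0.5, -0.1, 1.2]
gripper_width: -0.0004
grip_force: 0.0
```

```bash
python3 - <<'E'
from h import *
p,d=grab_frame("top");q,e=grab_frame("scene")
a=cv2.resize(p[160:280,270:430],(530,398),interpolation=cv2.INTER_CUBIC)
cv2.imwrite("pics/c5.png",a[:,:,::-1])
cv2.imwrite("pics/s5.png",q[:,:,::-1])
E
```

```text
(no output)
```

View pics/c5.png

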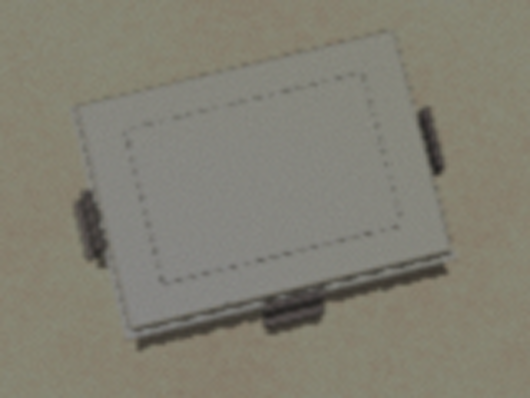

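View pics/s5.png

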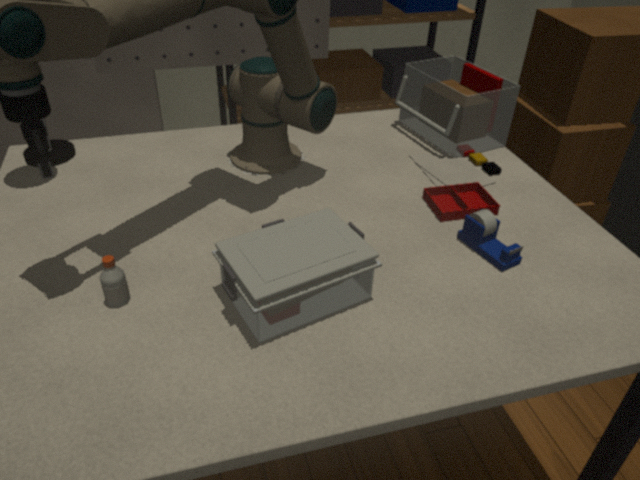

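All three flaps hang by the walls, with tab outer edges at about (294,229), (402,202) and (358,259) in the top view. The bystanders haven't moved. I'll check how far out the tabs are.

```bash
python3 - <<'E'
from h import *
for n,u,v in [("L out",293.8,228.8),("L in",299.3,228),("R out",403,201.5),("R in",397.5,203),("F out",358.5,259.3),("F in",358,250)]: print(n,loc(dp("top",None,u,v,.078))[0])
E
```

```text
L out [0.0018 0.156  0.078 ]
L in [0.0004 0.1407 0.078 ]
R out [ 0.0045 -0.1579  0.078 ]
R in [ 0.0041 -0.1419  0.078 ]
F out [-0.123   0.0025  0.078 ]
F in [-0.0977 -0.0025  0.078 ]
```

```bash
python3 - <<'E'
from h import *
p=[grab_frame("top")[0].astype(np.float32) for _ in range(6)];p=np.mean(p,0)
a=np.clip(p*1.8,0,255).astype(np.uint8)
T=[a[246:270,340:380],a[216:240,280:320],a[190:214,382:422]]
o=np.vstack([cv2.resize(t,(320,192),interpolation=cv2.INTER_CUBIC) for t in T]);cv2.imwrite("pics/c6.png",o[:,:,::-1])
for s in(0,2,4,6,8,10,14,18,24):
    C=np.array([.6085,-.0605]);y=.257;u=np.array([np.cos(y),np.sin(y)]);P=C-u*(.101+s/1e3)
    print(s,proj("top",[*P,.078]).round(1))
E
```

```text
0 [357.4 251.4]
2 [357.6 252.1]
4 [357.8 252.8]
6 [358.  253.5]
8 [358.1 254.2]
10 [358.3 254.9]
14 [358.7 256.3]
18 [359.  257.7]
24 [359.6 259.8]
```

View pics/c6.png

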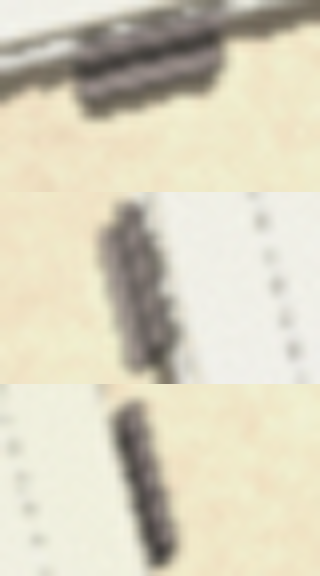

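The front tab reads a few mm farther out than it should (near the image's limit), so I'll re-touch it to check that it's still home.

Request:
play_rows:
  increments:
    - [0.03,0.01,0,0,0]
    - [0.035,0.011,0,0,0]
    - [0.035,0.011,0,0,0]
    - [0.035,0.011,0,0,0]
    - [0.035,0.011,0,0,0]
    - [0.035,0.011,0,0,0]
    - [0.035,0.011,0,0,0]
    - [0.035,0.011,0,0,0]
    - [0.035,0.011,0,0,0]
    - [0.035,0.011,0,0,0]
    - [0.03,0.01,0,0,0]
    - [0.009,0.003,0,0.1,0]

```text
time: 28.8
position: [0.4529, -0.0998, 0.2418]
tool_rot: [3.14, -0.0, 1.73]
force: [-0.0, -0.9, -0.8]
gripper_width: -0.0002
grip_force: 0.0
```

Request:
play_rows:
  increments:
    - [0,0,0,0.147,0]
    - [0,0,0,0.147,0]
    - [0,0,0,0.147,0]
    - [0,0,0,0.147,0]
    - [0,0,0,0.147,0]
    - [0,0,0,0.147,0]
    - [0,0,0,0.147,0]
    - [0,0,0,0.147,0]
    - [0,0,0,0.147,0]
    - [0,0,0,0.148,0]
    - [0,0,0,0,0]

```text
time: 29.9
position: [0.4528, -0.1024, 0.2415]
tool_rot: [3.141, -0.0, 0.256]
force: [0.8, -0.3, -0.4]
gripper_width: -0.0005
grip_force: 0.0
```

```bash
python3 -c "
from h import *
print(loc(),loc(np.array([.4877,-.0925,.0716]))[0])"
```

```text
(array([-0.1613, -0.0009,  0.2415]), array([ 3.141, -0.   ,  0.256])) [-0.125  -0.0002  0.0716]
```

Request:
play_rows:
  increments:
    - [0,0,0.04,0,0]
    - [0,0,0.04,0,0]
    - [0,0,0.04,0,0]
    - [0,0,0.03,0,0]
    - [0,0,0.02,0,0]
    - [0.012,0,0,0,0]
    - [0.01,0,0,0,0]
    - [0.004,0,0,0,0]
    - [0.002,0,0,0,0]
    - [0.002,0,0,0,0]
    - [0.002,0,0,0,0]
    - [0,0,0,0,0]

```text
time: 31.1
position: [0.4839, -0.0944, 0.0715]
tool_rot: [3.141, -0.0, 0.257]
force: [0.4, -0.2, -0.6]
gripper_width: 0.0003
grip_force: 0.0
```

Request:
play_rows:
  increments:
    - [0.001,0,0,0,0]
    - [0.001,0,0,0,0]
    - [0,0,0,0,0]

```text
time: 31.4
position: [0.4857, -0.094, 0.0713]
tool_rot: [3.141, -0.0, 0.257]
force: [-0.1, -0.7, 0.8]
gripper_width: -0.0002
grip_force: 0.0
```

Request:
play_rows:
  increments:
    - [0.001,0,0,0,0]
    - [0.001,0,0,0,0]
    - [0,0,0,0,0]

```text
time: 31.7
position: [0.4877, -0.0934, 0.0713]
tool_rot: [3.141, 0.0, 0.257]
force: [-0.3, -0.1, -0.4]
gripper_width: 0.0002
grip_force: 0.0
```

Request:
play_rows:
  increments:
    - [0.001,0,0,0,0]
    - [0,0,0,0,0]

```text
time: 31.9
position: [0.4881, -0.0933, 0.0712]
tool_rot: [-3.141, 0.002, 0.257]
force: [-3.3, -0.8, 1.2]
gripper_width: 0.0001
grip_force: 2.0
```

Request:
play_rows:
  increments:
    - [0.001,0,0,0,0]
    - [0,0,0,0,0]

```text
time: 32.1
position: [0.4885, -0.0932, 0.071]
tool_rot: [-3.141, 0.003, 0.257]
force: [-8.1, -1.6, 2.9]
gripper_width: 0.0003
grip_force: 3.8
```

```bash
python3 -c "
from h import *
print(loc())"
```

```text
(array([-0.1244, -0.0011,  0.071 ]), array([-3.141e+00,  3.000e-03,  2.570e-01]))
```

Contact came at the same firm stop (x≈0.488), so the front clip stayed home. Retreating clear.

Request:
play_rows:
  increments:
    - [-0.004,0,0,0,0]
    - [-0.016,0,0,0,0]
    - [-0.018,0,0,0,0]
    - [0,0,-0.03,0,0]
    - [0,0,-0.04,0,0]
    - [0,0,-0.04,0,0]
    - [0,0,-0.04,0,0]
    - [-0.02,0,0,0,0]
    - [0,0,0,0,0]
    - [0,0,0,0,0]
    - [0,0,0,0,0]

```text
time: 33.2
position: [0.4335, -0.1074, 0.2203]
tool_rot: [-3.141, 0.001, 0.257]
force: [0.7, 1.7, -0.6]
gripper_width: -0.0001
grip_force: 0.0
```

```bash
python3 -c "
from bench import ticket
print(ticket.sign_off())"
```

```text
the job is handed in; nothing more can be done
None
```

The lid is shut and the front, left and right clips each clicked and pressed firm on their stops (about 12 N at most at the readings; only the front was re-touched afterwards), the bystanders looked unmoved, and the job was handed in at about 33 s with the arm clear.

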